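# Kit the furnace service tray with the large-bore end set

## Task

Get the tube furnace's service tray ready for the next run: put the large hose flange (standing on its flange) in the round recess, the large ring clamp flat in the wide recess, the white ceramic boat upright in the narrow recess, and the centring ring flat over the white post. Set each one down in its place, do not drop it, and leave the small hose flange and the small clamp where they are: they belong to another furnace.

Things in the scene. Friction and masses are not known exactly. Their poses are not given: they have to be found in the camera images.
- big_flange: Large steel hose flange standing on its disc: disc 55 mm across, tapering by 11 mm height into an upright hose stub 36 mm across (38 over the barbs); 50 mm high, 0.22 kg. Round about z. Origin: centre of the underside. Gripped by the stub. All loose things lie on the bench beside the tray, at any yaw; neither they nor the small clutter among them is taller than 55 mm.
- big_clamp: Large aluminium ring clamp lying flat: ring 66 mm outside, 46 mm inside, 18 mm high, hinge at its -x end, lugs with brass wing nut at its +x end; outline 92 (x) by 66 mm (y), 0.16 kg. Origin: centre of the outline, on the underside; the ring's centre is 7 mm from it towards -x. Gripped across the ring along y (66 mm). Fits its recess lengthwise, either way round.
- seal_ring: Centring ring lying flat: steel sleeve 42 mm outside, 36 mm inside, 11 mm high, with a rigid black sealing bead around it, 54 mm across, from 2 to 10 mm height; 0.05 kg. Origin: centre of the underside; z up. Gripped from above across the bead (54 mm).
- boat: White ceramic sample boat: open trough 76 x 18 x 16 mm with an 8 mm pull lug at its +x end, 84 mm (x) long overall, 0.05 kg. Origin: centre of its 84 mm length and 18 mm width, on the underside; x along its length. Gripped across its width (y, 18 mm). Fits its recess lengthwise, either way round.
- small_flange: Look-alike that does not belong and stays where it is: small hose flange, shaped like the large one but only 30 mm across, with an 18 mm stub, 36 mm high. Origin: centre of the underside.
- small_clamp: Look-alike that does not belong and stays where it is: small ring clamp, shaped like the large one but only 60 x 43 mm and 14 mm high. Origin: centre of the outline, on the underside.
- round_nest: Foam insert 120 x 94 x 14 mm (x, y, z), one of four that fill a low fixed aluminium tray two by two, in any order; rim level with their tops, 17 mm above the bench. Origin: centre of its underside, 3 mm above the bench; x along its length. Has a central round recess 72 mm across with a blue floor 8 mm above the origin: for the large hose flange.
- wide_nest: Foam insert 120 x 94 x 14 mm (x, y, z), one of four that fill a low fixed aluminium tray two by two, in any order; rim level with their tops, 17 mm above the bench. Origin: centre of its underside, 3 mm above the bench; x along its length. Has a central wide recess, 108 (x) by 84 mm (y), with a blue floor 8 mm above the origin: for the large clamp.
- slot_nest: Foam insert 120 x 94 x 14 mm (x, y, z), one of four that fill a low fixed aluminium tray two by two, in any order; rim level with their tops, 17 mm above the bench. Origin: centre of its underside, 3 mm above the bench; x along its length. Has a central narrow recess, 102 (x) by 36 mm (y), with a blue floor 8 mm above the origin: for the boat.
- post_nest: Foam insert 120 x 94 x 14 mm (x, y, z), one of four that fill a low fixed aluminium tray two by two, in any order; rim level with their tops, 17 mm above the bench. Origin: centre of its underside, 3 mm above the bench; x along its length. Has a central white post 20 mm across, rising 14 mm from its flat top: for the centring ring, which lies on the top around the post.
There are look-alikes about, which are no part of the job. Of the things shaped like the boat, the white one is meant.

How it is judged:
At the end, for the whole second after the job is handed in: Large flange, large clamp, boat and ring each rest upright or flat in their own insert, on the recess floor (ring: on the insert top, round the post), within 10 to 13 mm of its centre, 3 mm in height, 0.12 rad, at rest; small flange and small clamp within 20 mm of where they lay (x of big_flange in the frame of round_nest between -0.011 and 0.011 m and y of big_flange in the frame of round_nest between -0.011 and 0.011 m and z of big_flange in the frame of round_nest between 0.005 and 0.011 m and angle between each of big_flange, big_clamp, boat, seal_ring's own z axis and vertical below 0.12 rad and linear speed of each of big_flange, big_clamp, boat, seal_ring, small_flange, small_clamp below 0.02 m/s and x of big_clamp in the frame of wide_nest between -0.013 and 0.013 m and y of big_clamp in the frame of wide_nest between -0.012 and 0.012 m and z of big_clamp in the frame of wide_nest between 0.005 and 0.011 m and x of boat in the frame of slot_nest between -0.013 and 0.013 m and y of boat in the frame of slot_nest between -0.012 and 0.012 m and z of boat in the frame of slot_nest between 0.005 and 0.011 m and x of seal_ring in the frame of post_nest between -0.01 and 0.01 m and y of seal_ring in the frame of post_nest between -0.01 and 0.01 m and z of seal_ring in the frame of post_nest between 0.011 and 0.017 m and distance of each of small_flange, small_clamp from where it was at the start of the episode below 0.02 m); the robot touches nothing.
It fails at once if a part is dropped into its place in the tray (moving faster than 0.8 m/s there, a fall of more than 30 mm) ((horizontal distance between big_flange and round_nest below 0.05 m and z of big_flange in the frame of round_nest below 0.04 m and linear speed of big_flange above 0.8 m/s) or (horizontal distance between big_clamp and wide_nest below 0.05 m and z of big_clamp in the frame of wide_nest below 0.04 m and linear speed of big_clamp above 0.8 m/s) or (horizontal distance between boat and slot_nest below 0.05 m and z of boat in the frame of slot_nest below 0.04 m and linear speed of boat above 0.8 m/s) or (horizontal distance between seal_ring and post_nest below 0.05 m and z of seal_ring in the frame of post_nest below 0.04 m and linear speed of seal_ring above 0.8 m/s)).
It fails at once if the small flange or the small clamp is moved more than 20 mm from where it lay (distance of any of small_flange, small_clamp from where it was at the start of the episode above 0.02 m).
It also fails if it takes over 128 s, if anything falls off the work surface, if the arm or the gripper's body presses on something with over 40 N, if the wrist force passes 120 N, or if a joint passes its speed limit or range.

## Robot

A 6-joint arm with a two-finger parallel gripper is mounted at the origin on the work surface. World frame = base frame: x ahead of the robot, y to its left, z up, the work surface at z = 0. Lengths are in m, angles in rad, forces in N, time in s.
With the tool pointing down it reaches from about 0.275 to 0.975 m from the base axis. Payload 8.4 kg.
Tool frame: the origin (TCP) lies between the finger pads; the fingertips stand 11 mm ahead of it and the grasp point (between the pads) lies 8 mm behind it (tip_extent is the distance from the TCP to the fingertips, in m); z points along the fingers, y is the line along which they close (so a half turn about z gives the same grasp; the last joint's range is limited). The gripper opens to 92 mm and grips with 3 to 60 N. Pads are 20 mm wide; open, the fingers measure 128 mm over their backs; the gripper's body (75 mm by 189 mm) begins 69 mm behind the grasp point.
Start: joints at [-1.233, 0.353, 1.633, -0, 1.155, -0.002], TCP at [0.208, -0.589, 0.226] pointing down, gripper open.
Joint ranges: [-2.63, 2.63], [-0.92, 2.1], [0.06, 2.66], [-1.3, 4.44], [0, 2.69], [-3.02, 3.02]. Speed limits (rad/s): [2.22, 2.22, 2.79, 3.14, 3.14, 3.14].

## Interface

Orientations are given as a unit quaternion [x, y, z, w].
In Python, from bench import * gives the robot as it stands. The module is installed in compiled form; this text tells all that it offers.
- The arm moves only by the tool jog_arm, never from a script. Its argument "plan" is a list of rows, each a list of 7 numbers: the turn, a rotation vector about the world's x, y, z in rad, then the shift along the world's x, y, z in mm, then the closure, from -1 (fully open) to 1 (shut), so that 0 is half open. A call has 1 to 12 rows; each row is the pose to reach, as a shift and turn from the pose commanded when the call began; what a row does not reach only later rows make up. A row lasts 1/12 s, in which the tool goes at most 41.7 mm and 7.16 degrees, less where a joint would pass 70% of its speed; a pose out of reach is approached as far as the arm can. A call with a gripper value outside its range is refused whole. The fingers move at their own pace and stop on an object; "force" is the grip in N (left out, the last holds). Time passes only in rows, so rows that repeat a pose let the fingers close. It gives the time, the measured TCP pose, the force, the opening and the grip force at its end, in the units of the state.
- state(): the state, without advancing time (a new reading comes with each control period).
- snapshot(name): name is "scene" or "side" or "wrist"; returns a dict with "color" (400x640x3 uint8, red, green, blue), "intrinsics" (3x3 intrinsics, pixels), "origin" and "attitude" of the camera in the world. Camera axes: x right, y down, z forward; pixel columns grow to the right and rows downward; lengths in m; the calibration is good to about 2 mm. A picture is of the moment at which its call begins. There is no depth.
- job_done(): hands the job in; it is judged then, once.
The state is a dict: "time": time; "joint_pos": joint angles; "dq": joint speeds; "effort": joint torques, N m; "eef_pos": TCP position; "eef_rot": TCP orientation; "force": force on the tool from outside, world axes, zero at the start; "moment": the same for the moment, N m; "width": opening from 0.0 (shut) to 1.0 (fully open); "grip_force": force on a finger pad.
Only numpy, scipy, OpenCV 4.12 (cv2) and the standard library are available. Lean on these libraries where they do the work, as an engineer would, in place of code of your own. Each camera call takes 0.05 s, during which the arm holds its last target. There are 200 camera calls.

## Working session

There is one attempt and no reset: what is moved stays moved. The work goes in short steps, Python scripts to look and compute and a tool call to move; the robot and the scene stay as the last step left them, time stands still between calls to the robot, and variables do not carry over. Pictures are saved under pics/ and viewed, at most 15 in all, crops included, and the job is handed in when it is done.

Besides the shell and the picture viewer there is one more tool, called after ">>>" by a JSON object that holds its "fn" and its "kwargs", one argument or row to a line. jog_arm: Moves the arm, as the interface text tells. Its arguments: {"type":"object","properties":{"plan":{"type":"array"},"force":{"type":"number"}},"required":["plan"]}

```bash
mkdir -p pics
python3 - <<'E'
from bench import *
import cv2,pickle
d={}
for n in ("scene","side","wrist"):
    s=snapshot(n); d[n]=s
    cv2.imwrite(f"pics/a_{n}.png",s["color"][:,:,::-1])
    print(n,s["intrinsics"],s["origin"],s["attitude"])
pickle.dump(d,open("a.pkl","wb"))
s=state(); print(s)
E
```

```text
scene [[477.83424805   0.         310.72340642]
 [  0.         477.83424805 191.76233773]
 [  0.           0.           1.        ]] [ 1.47394772 -0.21100834  0.79977962] [ 0.696062    0.55670302 -0.29107771 -0.34763948]
side [[399.05449695   0.         309.64562583]
 [  0.         399.05449695 199.97674291]
 [  0.           0.           1.        ]] [0.06313922 0.49296272 0.8292429 ] [-0.31341793  0.89286551 -0.30730446  0.10061982]
wrist [[305.44504317   0.         315.14728511]
 [  0.         305.44504317 203.69881091]
 [  0.           0.           1.        ]] [ 0.27135025 -0.56624782  0.38355219] [ 0.8103557  -0.57363766 -0.06999507  0.09676857]
{'time': 0.15, 'joint_pos': array([-1.23339298e+00,  3.53509110e-01,  1.63395340e+00,  3.68821944e-05,
        1.15521582e+00, -2.40335060e-03]), 'dq': array([-1.38953093e-03, -2.09729256e-04, -2.21743684e-03, -1.14225203e-04,
        3.52249537e-05,  1.51778155e-03]), 'effort': array([ 3.91689364e-04, -5.94204283e+01, -3.34466815e+01,  6.98185782e-02,
        2.04530766e-02, -8.32450678e-05]), 'eef_pos': array([ 0.20820177, -0.58890847,  0.22502786]), 'eef_rot': array([ 9.85602229e-01,  1.69079719e-01, -7.38695070e-05, -5.38053111e-04]), 'force': array([-0.07330275,  0.50241646, -0.09499353]), 'moment': array([ 0.03079559, -0.01246618,  0.02245491]), 'grip_force': 0.0, 'width': 1.0001982393449902}
```

View pics/a_scene.png

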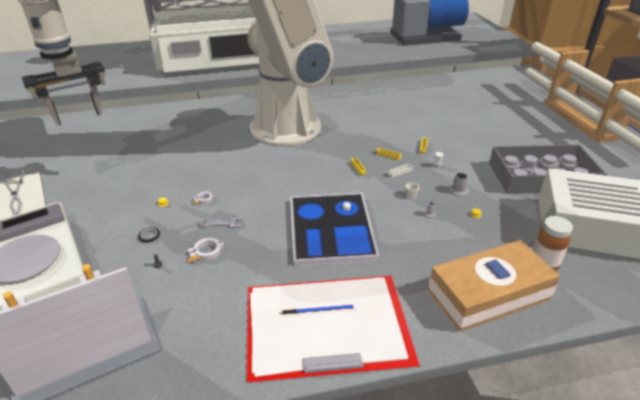

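View pics/a_side.png

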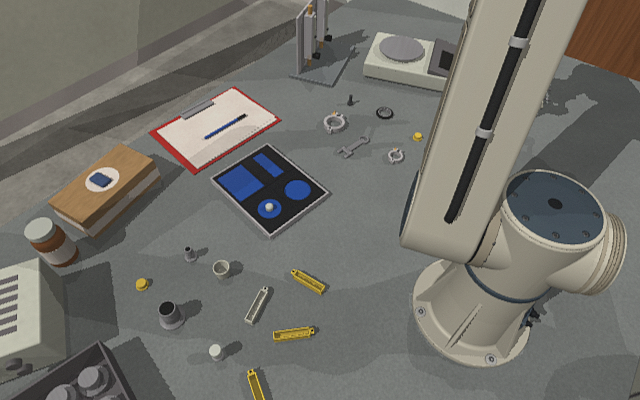

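The scene and side pictures agree. In the side picture the large flange is at (170,313), the small flange at (190,255) and the white boat at (258,304). The large clamp is at (335,122), the small clamp at (396,155) and the seal ring at (384,112). The tray recesses are wide (241,180), slot (268,165), round (298,190) and post (269,207).

```bash
cat > h.py <<'E'
import numpy as np, cv2, pickle
from scipy.spatial.transform import Rotation as R
def ray(s,uv,z):
    K=np.array(s["intrinsics"]);uv=np.atleast_2d(np.asarray(uv,float))
    d=np.c_[uv,np.ones(len(uv))]@np.linalg.inv(K).T@R.from_quat(s["attitude"]).as_matrix().T
    o=np.array(s["origin"]);return o+d*((z-o[2])/d[:,2])[:,None]
def proj(s,P):
    p=(np.atleast_2d(P)-s["origin"])@R.from_quat(s["attitude"]).as_matrix();p=p@np.array(s["intrinsics"]).T
    return p[:,:2]/p[:,2:]
def blobs(mask,amin=30):
    c,_=cv2.findContours(mask.astype(np.uint8),cv2.RETR_EXTERNAL,cv2.CHAIN_APPROX_NONE)
    return [x[:,0,:] for x in c if cv2.contourArea(x)>amin]
def rect(P):  # centre, size(long,short), yaw of long side, from xy points
    P=np.asarray(P)[:,:2]; (c,(w,h),a)=cv2.minAreaRect((P*1000).astype(np.float32))
    if w<h: w,h,a=h,w,a+90
    return np.round(c,1),round(w,1),round(h,1),round((a+90)%180-90,1)
E
python3 - <<'E'
from h import *
d=pickle.load(open("a.pkl","rb")); s=d["side"]; hsv=cv2.cvtColor(s["color"],cv2.COLOR_RGB2HSV)
for n in("side","scene"):
    s=d[n];hsv=cv2.cvtColor(s["color"],cv2.COLOR_RGB2HSV)
    m=(hsv[...,0]>100)&(hsv[...,0]<125)&(hsv[...,1]>150)&(hsv[...,2]>100)
    for b in blobs(m,100):
        print(n,b.mean(0).round(),rect(ray(s,b,.011)))
s=d["side"]
for n,p,z in [("bigfl",(170,316),.0),("smallfl",(190,258),0),("boat",(258,304),.008),("bigcl",(335,122),.01),("smcl",(396,155),.007),("ring",(384,112),.006),("cup",(222,268),.01),("traycorners",[(211,181),(267,145),(331,191),(271,236)],.017)]:
    print(n,(ray(s,p,z)*1000).round()[:,:2].tolist())
E
```

```text
side [269. 208.] (array([513.1,  75.6]), 57.1, 56.8, -51.0)
side [297. 190.] (array([496.3, -16.2]), 66.6, 65.4, -87.5)
side [239. 182.] (array([631.3,  60.4]), 104.8, 80.7, -8.4)
side [268. 165.] (array([617.8, -33.4]), 98.6, 32.6, -8.2)
scene [314. 242.] (array([616.6, -33.3]), 96.3, 34.6, -8.3)
scene [352. 240.] (array([629.4,  60.5]), 102.6, 81.8, -8.2)
scene [311. 211.] (array([494.6, -15.3]), 66.8, 64.3, 76.6)
scene [346. 208.] (array([507.2,  79. ]), 60.0, 59.1, 67.9)
scene [448.   8.] (array([-1164.3,  1167.1]), 403.3, 208.8, -23.6)
bigfl [[491.0, 417.0]]
smallfl [[565.0, 296.0]]
boat [[360.0, 282.0]]
bigcl [[576.0, -295.0]]
smcl [[359.0, -295.0]]
ring [[487.0, -435.0]]
cup [[482.0, 270.0]]
traycorners [[689.0, 109.0], [665.0, -85.0], [420.0, -64.0], [450.0, 138.0]]
```

View pics/a_wrist.png

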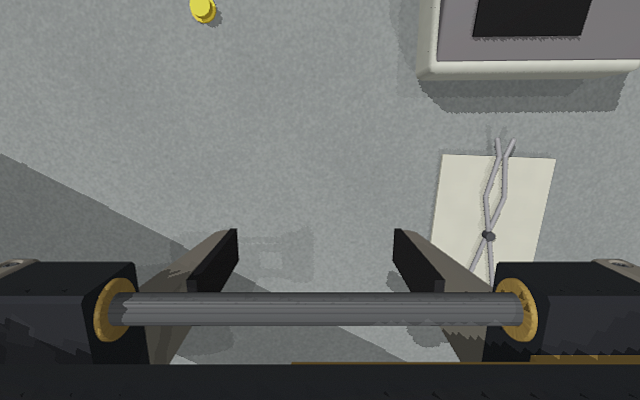

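The wrist picture shows only the yellow clutter at (203,10) and the tongs. Next I fly over the ring and clamp area.

>>> {"fn": "jog_arm", "kwargs": {
  "plan": [
    [0,0,0,30,30,10,-1],
    [0,0,0,60,60,20,-1],
    [0,0,0,90,90,30,-1],
    [0,0,0,120,120,30,-1],
    [0,0,0,150,150,30,-1],
    [0,0,0,180,180,30,-1],
    [0,0,0,190,190,30,-1],
    [0,0,0,190,190,30,-1],
    [0,0,0,190,190,30,-1]
  ],
  "force": 25
}}

```text
time: 0.9
eef_pos: [0.3989, -0.3985, 0.2555]
eef_rot: [0.985, 0.17, -0.0, -0.0]
force: [0.3, -0.7, 0.3]
width: 1.0
grip_force: 0.0
```

```bash
cat > snap.py <<'E'
import sys; from bench import *; from h import *
n=sys.argv[1]; s=snapshot("wrist"); pickle.dump(s,open(n+".pkl","wb")); cv2.imwrite(f"pics/{n}.png",s["color"][:,:,::-1])
st=state(); print(st["time"],st["eef_pos"].round(4),st["eef_rot"].round(4),st["joint_pos"].round(3))
for k,P in dict(ring=(.487,-.435,.006),clamp=(.576,-.295,.01),smcl=(.359,-.295,.007),boat=(.36,.282,.01),bigfl=(.491,.417,.04),round=(.4955,-.0155,.011),post=(.509,.078,.017),wide=(.630,.060,.011),slot=(.617,-.033,.011)).items(): print(k,proj(s,P).round())
E
python3 snap.py b
```

```text
0.95 [ 0.3982 -0.3993  0.2554] [ 9.855e-01  1.697e-01 -3.000e-04  0.000e+00] [-7.890e-01  2.300e-01  1.733e+00 -1.000e-03  1.178e+00  4.410e-01]
ring [[365. 126.]]
clamp [[284.  12.]]
smcl [[234. 183.]]
boat [[-233.   22.]]
bigfl [[-448. -183.]]
round [[34. -5.]]
post [[-55. -52.]]
wide [[ -23. -170.]]
slot [[  65. -119.]]
```

View pics/b.png

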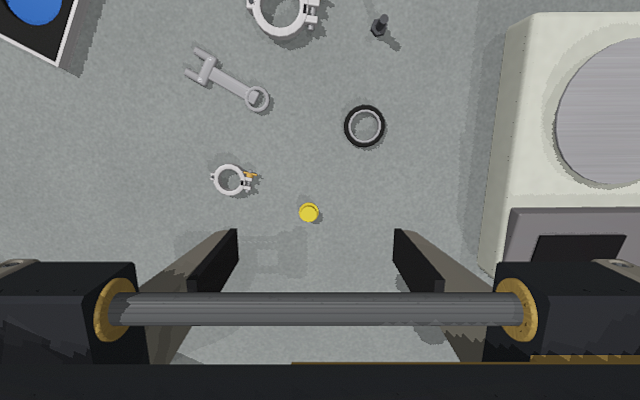

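The ring is at (364,126), the large clamp at (284,10) with its lugs to the right (cut off at the top), the small clamp at (232,180) and the post-like clutter at (380,25).

Run:
```python
from h import *
s=pickle.load(open("b.pkl","rb")); g=s["color"].max(2)
m=np.zeros(g.shape,bool); m[95:160,335:395]=g[95:160,335:395]<60
for b in blobs(m): print(b.mean(0).round(1), b.min(0),b.max(0)); P=ray(s,b,.006); print(rect(P), (cv2.minEnclosingCircle((P[:,:2]*1000).astype(np.float32))))
```

```text
[363.9 125.8] [344 105] [384 146]
(array([ 486.8, -433.2]), 52.0, 51.4, -70.4) ((486.4541931152344, -433.2320556640625), 26.681528091430664)
```

>>> {"fn": "jog_arm", "kwargs": {
  "plan": [
    [0,0,0,30,-12,-30,-1],
    [0,0,0,60,-23,-60,-1],
    [0,0,0,88.5,-34,-90,-1],
    [0,0,0,88.5,-34,-130,-1],
    [0,0,0,88.5,-34,-170,-1],
    [0,0,0,88.5,-34,-200,-1],
    [0,0,0,88.5,-34,-220,-1],
    [0,0,0,88.5,-34,-235,-1],
    [0,0,0,88.5,-34,-242,-1],
    [0,0,0,88.5,-34,-242,-1],
    [0,0,0,88.5,-34,-242,0.5],
    [0,0,0,88.5,-34,-242,0.5]
  ]
}}

```text
time: 1.95
eef_pos: [0.4864, -0.4345, 0.014]
eef_rot: [0.986, 0.168, 0.0, 0.0]
force: [0.0, 0.6, 0.2]
width: 0.88
grip_force: 0.0
```

>>> {"fn": "jog_arm", "kwargs": {
  "plan": [
    [0,0,0,0,0,0,0.5],
    [0,0,0,0,0,0,0.5],
    [0,0,0,0,0,0,0.5],
    [0,0,0,0,0,0,0.5]
  ]
}}

```text
time: 2.28
eef_pos: [0.4869, -0.4334, 0.0138]
eef_rot: [0.986, 0.169, 0.0, 0.0]
force: [-0.6, 0.3, -0.7]
width: 0.586
grip_force: 0.0
```

>>> {"fn": "jog_arm", "kwargs": {
  "plan": [
    [0,0,0,0,0,0,0.5],
    [0,0,0,0,0,0,0.5],
    [0,0,0,0,0,0,0.5],
    [0,0,0,0,0,10,0.5],
    [0,0,0,0,0,35,0.5],
    [0,0,0,0,0,70,0.5],
    [0,0,0,0,20,100,0.5],
    [0,0,0,3,55,110,0.5],
    [0,0,0,5,95,110,0.5],
    [0,0,0,7,135,110,0.5],
    [0,0,0,9,175,110,0.5],
    [0,0,0,11,211,110,0.5]
  ]
}}

```text
time: 3.28
eef_pos: [0.4975, -0.2201, 0.1244]
eef_rot: [0.986, 0.169, 0.0, 0.0]
force: [0.4, 0.4, -0.4]
width: 0.523
grip_force: 25.0
```

>>> {"fn": "jog_arm", "kwargs": {
  "plan": [
    [0,0,0,2,40,0,0.5],
    [0,0,0,4,80,0,0.5],
    [0,0,0,6,120,0,0.5],
    [0,0,0,7,160,0,0.5],
    [0,0,0,8,200,0,0.5],
    [0,0,0,9,240,0,0.5],
    [0,0,0,10,270,0,0.5],
    [0,0,0,11,290,0,0.5],
    [0,0,0,11,300,0,0.5],
    [0,0,0,11,300,0,0.5],
    [0,0,0,11,300,0,0.5]
  ]
}}

```text
time: 4.2
eef_pos: [0.5088, 0.0775, 0.1238]
eef_rot: [0.986, 0.17, 0.0, 0.0]
force: [0.9, -0.8, -0.2]
width: 0.525
grip_force: 25.0
```

```bash
python3 snap.py c
```

```text
4.25 [0.5087 0.0769 0.1237] [ 9.856e-01  1.691e-01 -1.000e-04  2.000e-04] [ 0.147  0.311  1.959 -0.     0.872  1.379]
ring [[757. 376.]]
clamp [[703. 265.]]
smcl [[582. 431.]]
boat [[ 67. 276.]]
bigfl [[-119.   89.]]
round [[404. 249.]]
post [[316. 206.]]
wide [[385.  78.]]
slot [[478. 131.]]
```

View pics/c.png

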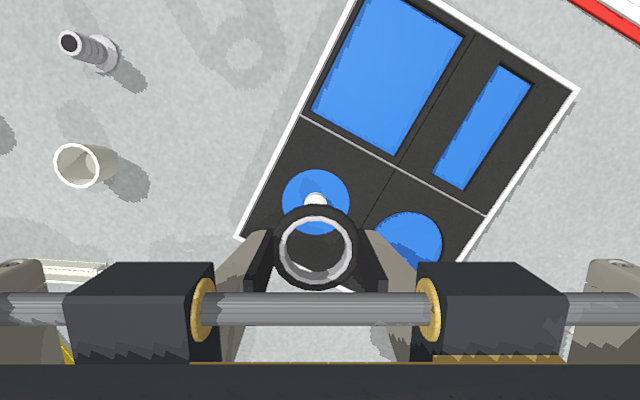

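The ring is held at about (315,248), below the post at (316,200). I check its offset to the post and its height, and measure all the nests.

Run:
```python
from h import *
s=pickle.load(open("c.pkl","rb")); c=s["color"]; hsv=cv2.cvtColor(c,cv2.COLOR_RGB2HSV)
print("TCP proj",proj(s,[[.5087,.0769,.1237],[.5087,.0769,.1157]]).round())
m=(hsv[...,0]>95)&(hsv[...,0]<125)&(hsv[...,1]>120)
for b in blobs(m,300): print(b.mean(0).round(),b.min(0),b.max(0),rect(ray(s,b,.011)))
w=np.zeros(m.shape,bool); w[185:215,295:335]=(hsv[185:215,295:335,1]<60)&(hsv[185:215,295:335,2]>200)
for b in blobs(w,10): print("post",b.mean(0),b.min(0),b.max(0))
# ring sleeve interior/outer
bk=np.zeros(m.shape,bool); bk[190:300,260:370]=c[190:300,260:370].max(2)<70
print(np.argwhere(bk[:, 316]).ravel())
for v in (230,240,250,260,270): print(v,np.where(np.diff(bk[v,260:370].astype(int)))[0]+260)
```

```text
TCP proj [[317. 254.]
 [317. 248.]]
[315. 228.] [296 221] [334 234] (array([487.6,  71. ]), 35.5, 12.7, -70.5)
[412. 237.] [373 211] [441 270] (array([510.5, -19.7]), 67.3, 44.2, 66.3)
[315. 193.] [282 169] [349 214] (array([519.7,  81.9]), 61.4, 41.6, -70.5)
[480. 127.] [431  65] [530 189] (array([618.2, -33.1]), 101.7, 34.5, -8.3)
[385.  72.] [310   0] [462 155] (array([632.2,  61.5]), 107.7, 83.9, -8.4)
post [314.62264151 199.30188679] [304 192] [326 204]
[204 205 206 207 208 209 210 211 212 213 214 215 236 237 238 239 240 241
 242 243 244 245 246 247 248 249 250 251 252 253 254 255 256 257 258 259
 260 261 262 263 264 265 266 267 268 269 270 271 285 286 287 288 289 290]
230 [266 276 277 284 293 296 333 336 345 363]
240 [261 280 286 343 350 368]
250 [278 286 343 351]
260 [279 292 338 350]
270 [271 276 284 311 324 345]
```

```bash
python3 -c "
import cv2;i=cv2.imread('pics/c.png')[180:310,230:400];cv2.imwrite('pics/c1.png',cv2.resize(i,None,fx=4,fy=4,interpolation=2))"
```

```text
(no output)
```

View pics/c1.png

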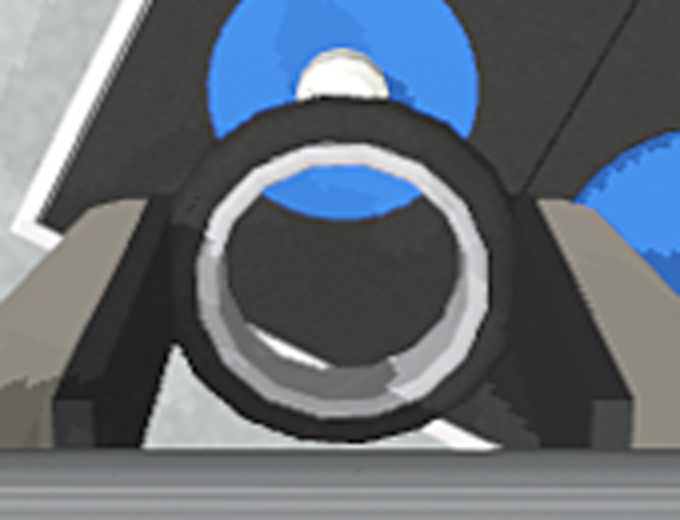

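The ring is level and centred between the pads, in line with the post. I lower it and release.

>>> {"fn": "jog_arm", "kwargs": {
  "plan": [
    [0,0,0,1,1,-25,0.5],
    [0,0,0,1,1,-50,0.5],
    [0,0,0,1,1,-68,0.5],
    [0,0,0,1,1,-80,0.5],
    [0,0,0,1,1,-87,0.5],
    [0,0,0,1,1,-92,0.5],
    [0,0,0,1,1,-92,0.5],
    [0,0,0,1,1,-92,0.5],
    [0,0,0,1,1,-92,-1],
    [0,0,0,1,1,-92,-1],
    [0,0,0,1,1,-92,-1],
    [0,0,0,1,1,-92,-1]
  ]
}}

```text
time: 5.25
eef_pos: [0.5101, 0.0788, 0.032]
eef_rot: [0.986, 0.169, 0.0, -0.0]
force: [-1.0, -0.3, 1.0]
width: 0.792
grip_force: 0.0
```

>>> {"fn": "jog_arm", "kwargs": {
  "plan": [
    [0,0,0,0,0,0,-1],
    [0,0,0,0,0,20,-1],
    [0,0,0,0,0,55,-1],
    [0,0,0,0,0,95,-1],
    [0,0,0,-5,-40,130,-1],
    [0,0,0,-10,-80,160,-1],
    [0,0,0,-15,-120,190,-1],
    [0,0,0,-20,-160,200,-1],
    [0,0,0,-25,-200,200,-1],
    [0,0,0,-30,-240,200,-1],
    [0,0,0,-35,-280,200,-1],
    [0,0,0,-40,-320,200,-1]
  ]
}}

```text
time: 6.25
eef_pos: [0.4719, -0.223, 0.2322]
eef_rot: [0.986, 0.169, 0.001, 0.0]
force: [1.2, 1.0, -0.4]
width: 0.998
grip_force: 0.0
```

>>> {"fn": "jog_arm", "kwargs": {
  "plan": [
    [0,0,0,0,-20,0,-1],
    [0,0,0,0,-20,0,-1],
    [0,0,0,0,-20,0,-1]
  ]
}}

```text
time: 6.5
eef_pos: [0.4719, -0.2417, 0.2312]
eef_rot: [0.986, 0.168, -0.0, -0.0]
force: [-0.2, 0.9, -0.0]
width: 0.996
grip_force: 0.0
```

```bash
python3 snap.py d
python3 - <<'E'
from bench import *; from h import *
d={n:snapshot(n) for n in("scene","side")}; pickle.dump(d,open("e.pkl","wb"))
c=cv2.resize(d["side"]["color"][140:245,200:340],None,fx=4,fy=4)[:,:,::-1]; cv2.imwrite("pics/d1.png",c)
w=cv2.imread("pics/d.png"); cv2.imwrite("pics/d2.png",np.vstack([cv2.resize(w,(560,350)),cv2.resize(c,(560,420))[80:320]]))
E
```

```text
6.55 [ 0.472  -0.2407  0.2312] [ 9.857e-01  1.685e-01 -2.000e-04 -4.000e-04] [-0.475  0.2    1.829  0.     1.113  0.757]
ring [[459. 221.]]
clamp [[387. 117.]]
smcl [[325. 273.]]
boat [[-123.  129.]]
bigfl [[-309.  -47.]]
round [[142. 103.]]
post [[60. 62.]]
wide [[ 98. -46.]]
slot [[180.  -1.]]
```

View pics/d2.png

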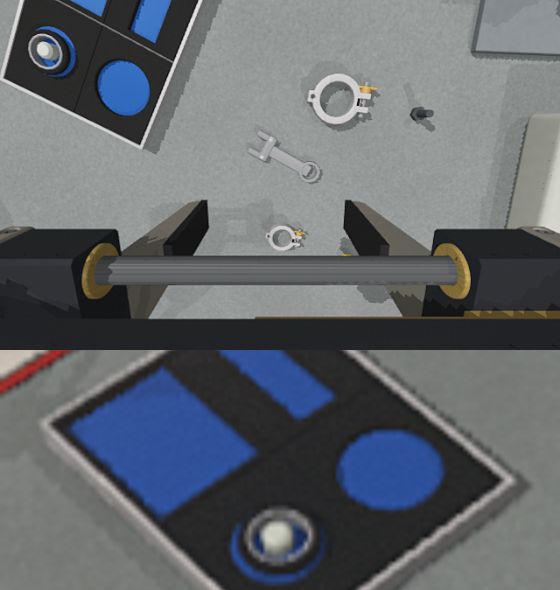

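The ring sits round the post. In the wrist picture the large clamp is at about (386,113), with its hinge on the left and its lugs on the right, and the small clamp is at (325,273).

Run:
```python
from h import *
s=pickle.load(open("d.pkl","rb")); c=s["color"]; hsv=cv2.cvtColor(c,cv2.COLOR_RGB2HSV)
x0,y0,x1,y1=340,75,445,155
m=np.zeros(c.shape[:2],np.uint8); sub=c[y0:y1,x0:x1]; hs=hsv[y0:y1,x0:x1]
m[y0:y1,x0:x1]=(sub.min(2)>185)|((hs[...,1]>110)&(hs[...,0]<30)&(hs[...,2]>120))
cs,h=cv2.findContours(m,cv2.RETR_CCOMP,cv2.CHAIN_APPROX_NONE)
for q in cs:
    if cv2.contourArea(q)>60:
        b=q[:,0,:];print(cv2.contourArea(q),b.min(0),b.max(0))
        for z in(0.0,.018): print(z,rect(ray(s,b,z)),cv2.minEnclosingCircle((ray(s,b,z)[:,:2]*1000).astype(np.float32)))
br=np.argwhere((hsv[y0:y1,x0:x1,1]>110)&(hsv[y0:y1,x0:x1,0]<30)&(hsv[y0:y1,x0:x1,2]>120))[:,::-1]+[x0,y0]
print("brass",ray(s,br.mean(0),.012)*1000)
# tray
mb=(hsv[...,0]>95)&(hsv[...,0]<125)&(hsv[...,1]>120)
for b in blobs(mb,300): print(b.mean(0).round(),rect(ray(s,b,.011)))
cv2.imwrite("pics/d3.png",cv2.resize(np.hstack([sub[:,:,::-1],cv2.cvtColor(m[y0:y1,x0:x1]*255,cv2.COLOR_GRAY2BGR)]),None,fx=3.5,fy=3.5,interpolation=cv2.INTER_NEAREST))
```

```text
2645.0 [352  84] [430 141]
0.0 (array([ 581.2, -296.1]), 86.8, 66.7, 89.7) ((589.4918212890625, -297.21356201171875), 47.83554458618164)
0.018 (array([ 579.1, -292.6]), 82.8, 63.6, 89.7) ((586.983642578125, -293.61053466796875), 45.62693786621094)
1365.0 [364  91] [405 134]
0.0 (array([ 581.5, -292.8]), 50.4, 49.9, -23.7) ((581.2910766601562, -292.5578918457031), 25.5977840423584)
0.018 (array([ 579.3, -289.4]), 48.0, 47.6, -23.7) ((579.1614379882812, -289.169921875), 24.415922164916992)
brass [[ 605.20852041 -323.82133558   12.        ]]
[141. 100.] (array([497.4, -13.2]), 71.6, 69.3, 12.8)
[69. 57.] (array([515.2,  76.5]), 61.1, 44.7, 24.4)
[172.  20.] (array([596.1, -28.1]), 56.2, 34.7, -8.4)
[103.   5.] (array([578.5,  46.5]), 47.3, 18.7, -70.8)
```

View pics/d3.png

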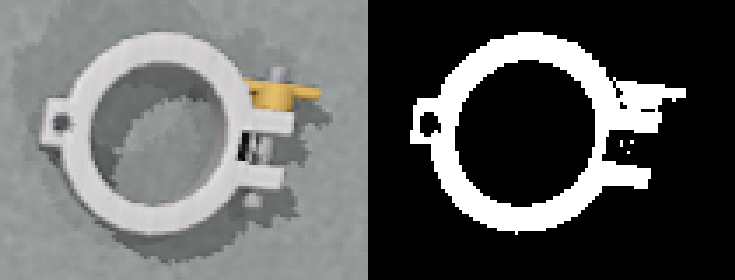

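The clamp's ring centre is at (579,-289) and its x axis points to about -78.5°. The grasp needs a turn of +82°.

>>> {"fn": "jog_arm", "kwargs": {
  "plan": [
    [0,0,0.119,10,-4,-10,-1],
    [0,0,0.239,20,-9,-20,-1],
    [0,0,0.358,30,-14,-30,-1],
    [0,0,0.477,40,-18,-40,-1],
    [0,0,0.596,50,-22,-50,-1],
    [0,0,0.716,60,-27,-60,-1],
    [0,0,0.835,70,-31,-70,-1],
    [0,0,0.954,80,-36,-80,-1],
    [0,0,1.073,90,-40,-90,-1],
    [0,0,1.193,100,-45,-100,-1],
    [0,0,1.312,107,-48.5,-120,-1],
    [0,0,1.431,107,-48.5,-140,-1]
  ]
}}

```text
time: 7.65
eef_pos: [0.5818, -0.2887, 0.0915]
eef_rot: [0.63, 0.777, 0.0, 0.001]
force: [-0.2, 1.5, -0.4]
width: 1.0
grip_force: 0.0
```

>>> {"fn": "jog_arm", "kwargs": {
  "plan": [
    [0,0,0,0,0,0,-1],
    [0,0,0,0,0,0,-1],
    [0,0,0,0,0,0,-1]
  ]
}}

```text
time: 7.9
eef_pos: [0.5798, -0.2888, 0.0923]
eef_rot: [0.634, 0.773, 0.0, 0.0]
force: [0.2, 0.4, 0.1]
width: 1.002
grip_force: 0.0
```

Run:
```python
from bench import *; from h import *
s=pickle.load(open("d.pkl","rb"));P=ray(s,[(357.7,109.9),(414.9,117.9)],.018)*1000
v=P[1]-P[0];print(P.round(1),np.degrees(np.arctan2(v[1],v[0])))
st=state();print(st["eef_pos"].round(4),st["joint_pos"].round(3));y=R.from_quat(st["eef_rot"]).apply([0,1,0]);print(np.degrees(np.arctan2(y[1],y[0])))
```

```text
[[ 571.9 -258.2   18. ]
 [ 585.6 -324.8   18. ]] -78.34590017440622
[ 0.5798 -0.2888  0.0923] [-0.464  0.53   1.684  0.     0.927 -0.662]
11.299974907959042
```

>>> {"fn": "jog_arm", "kwargs": {
  "plan": [
    [0,0,0,-0.5,-0.5,-25,-1],
    [0,0,0,-0.5,-0.5,-50,-1],
    [0,0,0,-0.5,-0.5,-68,-1],
    [0,0,0,-0.5,-0.5,-78,-1],
    [0,0,0,-0.5,-0.5,-78,-1],
    [0,0,0,-0.5,-0.5,-78,0.3],
    [0,0,0,-0.5,-0.5,-78,0.3],
    [0,0,0,-0.5,-0.5,-78,0.3],
    [0,0,0,-0.5,-0.5,-78,0.3],
    [0,0,0,-0.5,-0.5,-78,0.3],
    [0,0,0,-0.5,-0.5,-78,0.3],
    [0,0,0,-0.5,-0.5,-78,0.3]
  ]
}}

```text
time: 8.9
eef_pos: [0.5794, -0.2905, 0.0147]
eef_rot: [0.633, 0.774, 0.0, 0.001]
force: [-1.8, 0.2, 7.1]
width: 0.723
grip_force: 25.0
```

>>> {"fn": "jog_arm", "kwargs": {
  "plan": [
    [0,0,0,0,0,10,0.3],
    [0,0,0,0,0,35,0.3],
    [0,0,0,0,0,70,0.3],
    [0,0,0.11,3,20,95,0.3],
    [0,0,0.22,7,55,100,0.3],
    [0,0,0.33,12,92,100,0.3],
    [0,0,0.44,17,130,100,0.3],
    [0,0,0.55,22,168,100,0.3],
    [0,0,0.66,27,206,100,0.3],
    [0,0,0.77,32,244,100,0.3],
    [0,0,0.88,37,280,100,0.3],
    [0,0,0.99,41,310,100,0.3]
  ]
}}

```text
time: 9.9
eef_pos: [0.6199, 0.0225, 0.1143]
eef_rot: [0.186, 0.982, 0.0, 0.0]
force: [0.5, 0.6, -1.5]
width: 0.719
grip_force: 25.0
```

>>> {"fn": "jog_arm", "kwargs": {
  "plan": [
    [0,0,0.11,4,30,0,0.3],
    [0,0,0.22,4,41,0,0.3],
    [0,0,0.23,4,41,0,0.3],
    [0,0,0.23,4,41,0,0.3],
    [0,0,0.23,4,41,0,0.3]
  ]
}}

```text
time: 10.32
eef_pos: [0.6237, 0.0603, 0.1137]
eef_rot: [0.077, 0.997, -0.0, -0.0]
force: [-0.3, 0.2, -1.4]
width: 0.718
grip_force: 25.0
```

```bash
python3 snap.py f
python3 - <<'E'
from bench import *; from h import *
st=state();y=R.from_quat(st["eef_rot"]).apply([0,1,0]);print(np.degrees(np.arctan2(y[1],y[0])))
E
```

```text
10.3667 [0.6237 0.0599 0.1137] [ 7.70e-02  9.97e-01 -1.00e-04  0.00e+00] [ 0.094  0.476  1.721 -0.     0.945 -1.323]
ring [[-286.  138.]]
clamp [[-88. 214.]]
smcl [[-220.  -68.]]
boat [[ 585. -229.]]
bigfl [[827. -62.]]
round [[195.  65.]]
post [[314.  62.]]
wide [[315. 213.]]
slot [[209. 215.]]
81.17241373019809
```

View pics/f.png

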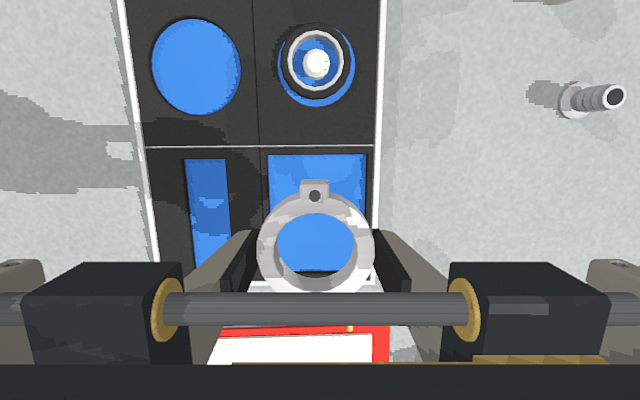

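The clamp is held level over the wide recess, whose top edge runs from 269 to 366 at v=155, and the ring lies round the post at (316,62). I lower it until the fingertips are just above the foam and release, a fall of about 4 mm.

>>> {"fn": "jog_arm", "kwargs": {
  "plan": [
    [0,0,0,0.5,1.5,-25,0.3],
    [0,0,0,0.5,1.5,-50,0.3],
    [0,0,0,0.5,1.5,-68,0.3],
    [0,0,0,0.5,1.5,-78,0.3],
    [0,0,0,0.5,1.5,-84,0.3],
    [0,0,0,0.5,1.5,-84,0.3],
    [0,0,0,0.5,1.5,-84,0.3],
    [0,0,0,0.5,1.5,-84,-1],
    [0,0,0,0.5,1.5,-84,-1],
    [0,0,0,0.5,1.5,-84,-1],
    [0,0,0,0.5,1.5,-84,-1],
    [0,0,0,0.5,1.5,-84,-1]
  ]
}}

```text
time: 11.37
eef_pos: [0.6246, 0.0625, 0.0299]
eef_rot: [0.075, 0.997, 0.0, 0.0]
force: [0.7, -0.2, -0.8]
width: 1.0
grip_force: 0.0
```

>>> {"fn": "jog_arm", "kwargs": {
  "plan": [
    [0,0,0,0,0,20,-1],
    [0,0,0,0,0,55,-1],
    [0,0,0,0,0,90,-1],
    [0,0,0,0,0,130,-1],
    [0,0,0,0,35,150,-1],
    [0,0,0,0,70,170,-1],
    [0,0,0,0,105,190,-1],
    [0,0,0,0,145,195,-1],
    [0,0,0,0,185,195,-1],
    [0,0,0,-10,220,195,-1],
    [0,0,0,-10,220,195,-1],
    [0,0,0,-10,220,195,-1]
  ]
}}

```text
time: 12.37
eef_pos: [0.6135, 0.2843, 0.2244]
eef_rot: [0.074, 0.997, -0.0, -0.0]
force: [0.5, 0.1, -0.0]
width: 0.997
grip_force: 0.0
```

```bash
python3 snap.py g
```

```text
12.4167 [0.6139 0.2828 0.2243] [ 7.440e-02  9.972e-01 -3.000e-04 -1.000e-04] [ 0.43   0.433  1.516 -0.     1.193 -0.992]
ring [[-278.  169.]]
clamp [[-140.  222.]]
smcl [[-233.   37.]]
boat [[276. -53.]]
bigfl [[424.  54.]]
round [[ 48. 124.]]
post [[125. 123.]]
wide [[142. 223.]]
slot [[ 68. 223.]]
```

View pics/g.png

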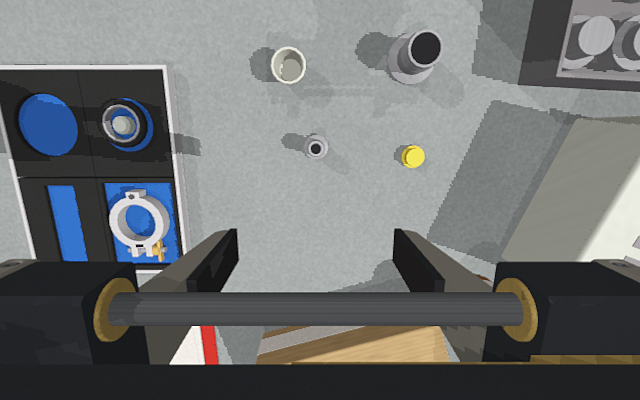

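The clamp lies in the wide recess at (138,222). The large flange's stub top is at (425,48), with the small flange at (316,147) and the cup at (289,65).

Run:
```python
from h import *
s=pickle.load(open("g.pkl","rb")); g=s["color"].max(2)
m=np.zeros(g.shape,bool); m[25:75,405:450]=g[25:75,405:450]<65
for b in blobs(m): P=ray(s,b,.05)[:,:2]*1000; print(b.min(0),b.max(0),cv2.minEnclosingCircle(P.astype(np.float32)),rect(P))
s2=pickle.load(open("e.pkl","rb"))["side"]; g=s2["color"].max(2)
m=np.zeros(g.shape,bool); m[295:325,155:190]=g[295:325,155:190]<50
for b in blobs(m): P=ray(s2,b,.05)[:,:2]*1000; print(b.min(0),b.max(0),cv2.minEnclosingCircle(P.astype(np.float32)),rect(P))
print(ray(s,[(289,65)],.03),ray(s,[(414,156)],.01))
```

```text
[411  33] [439  63] ((487.21331787109375, 415.5161437988281), 14.48444938659668) (array([487112.7, 415257.5]), 28291.4, 27422.6, 81.5)
[160 302] [173 314] ((484.44476318359375, 414.841552734375), 13.873176574707031) (array([483928.2, 414439.3]), 26507.0, 25780.1, -38.7)
[[0.47837885 0.27728806 0.03      ]] [[0.59750251 0.40880853 0.01      ]]
```

The flange is at (487,415). I turn the gripper so it closes along x, keeping the body clear of the machine, and go above the flange.

>>> {"fn": "jog_arm", "kwargs": {
  "plan": [
    [0,0,-0.118,-10,11,0,-1],
    [0,0,-0.236,-21,22,0,-1],
    [0,0,-0.354,-32,33,0,-1],
    [0,0,-0.472,-43,44,0,-1],
    [0,0,-0.59,-54,56,0,-1],
    [0,0,-0.708,-65,67,0,-1],
    [0,0,-0.826,-76,78,0,-1],
    [0,0,-0.944,-87,89,-10,-1],
    [0,0,-1.062,-98,100,-30,-1],
    [0,0,-1.18,-109,111,-55,-1],
    [0,0,-1.298,-118,122,-80,-1],
    [0,0,-1.41,-126.5,132,-100,-1]
  ]
}}

```text
time: 13.42
eef_pos: [0.4877, 0.413, 0.123]
eef_rot: [0.706, 0.708, -0.0, 0.0]
force: [0.4, -0.6, 0.1]
width: 1.003
grip_force: 0.0
```

>>> {"fn": "jog_arm", "kwargs": {
  "plan": [
    [0,0,0,0,0,0,-1],
    [0,0,0,0,0,0,-1],
    [0,0,0,0,0,0,-1]
  ]
}}

```text
time: 13.67
eef_pos: [0.4893, 0.4137, 0.1257]
eef_rot: [0.702, 0.712, 0.001, 0.0]
force: [0.4, 0.7, -0.2]
width: 1.004
grip_force: 0.0
```

```bash
python3 snap.py i
```

```text
13.7167 [0.4895 0.414  0.1261] [7.028e-01 7.114e-01 1.100e-03 3.000e-04] [ 0.7    0.479  1.681 -0.     0.979  0.688]
ring [[307. 721.]]
clamp [[368. 672.]]
smcl [[221. 668.]]
boat [[187. 328.]]
bigfl [[317. 209.]]
round [[316. 537.]]
post [[328. 487.]]
wide [[429. 493.]]
slot [[411. 548.]]
```

View pics/i.png

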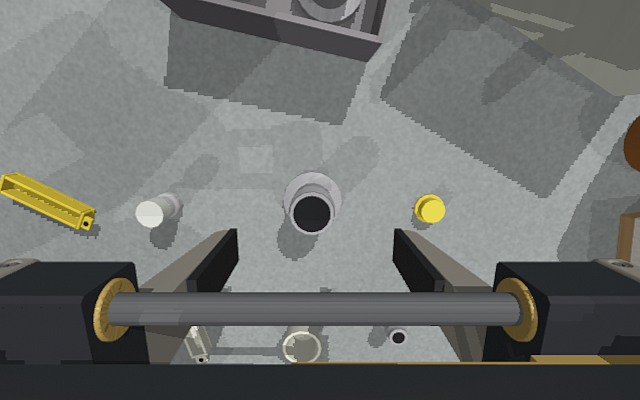

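The flange's stub top is at (311,214) with its disc behind. There is a white cap on the left at (150,212) and a yellow one on the right at (430,209).

Run:
```python
from h import *
s=pickle.load(open("i.pkl","rb")); g=s["color"].max(2)
m=np.zeros(g.shape,bool); m[190:236,285:340]=g[190:236,285:340]<60
for b in blobs(m): P=ray(s,b,.05)[:,:2]*1000; print(b.min(0),b.max(0),cv2.minEnclosingCircle(P.astype(np.float32)))
m=np.zeros(g.shape,bool); m[165:236,280:345]=g[165:236,280:345]>0
print(ray(s,[(175,205),(150,212),(430,209),(311,170),(284,200),(342,200)],.005).round(3)[:,:2],ray(s,[(150,212),(430,209)],.03).round(3)[:,:2])
```

```text
[294 197] [329 231] ((486.7778015136719, 415.3333435058594), 14.482714653015137)
[[0.358 0.41 ]
 [0.334 0.403]
 [0.599 0.409]
 [0.486 0.445]
 [0.461 0.416]
 [0.515 0.417]] [[0.348 0.41 ]
 [0.589 0.415]]
```

>>> {"fn": "jog_arm", "kwargs": {
  "plan": [
    [0,0,0,-2.5,1.3,-20,-1],
    [0,0,0,-2.5,1.3,-45,-1],
    [0,0,0,-2.5,1.3,-70,-1],
    [0,0,0,-2.5,1.3,-86,-1],
    [0,0,0,-2.5,1.3,-95,-1],
    [0,0,0,-2.5,1.3,-95,-1],
    [0,0,0,-2.5,1.3,-95,0.8],
    [0,0,0,-2.5,1.3,-95,0.8],
    [0,0,0,-2.5,1.3,-95,0.8],
    [0,0,0,-2.5,1.3,-95,0.8],
    [0,0,0,-2.5,1.3,-95,0.8],
    [0,0,0,-2.5,1.3,-95,0.8]
  ]
}}

```text
time: 14.72
eef_pos: [0.4855, 0.4159, 0.0299]
eef_rot: [0.704, 0.711, 0.0, 0.0]
force: [-0.4, -0.1, -0.2]
width: 0.585
grip_force: 0.0
```

>>> {"fn": "jog_arm", "kwargs": {
  "plan": [
    [0,0,0,0,0,0,0.8],
    [0,0,0,0,0,0,0.8],
    [0,0,0,0,0,0,0.8],
    [0,0,0,0,0,0,0.8],
    [0,0,0,0,0,0,0.8]
  ]
}}

```text
time: 15.13
eef_pos: [0.4855, 0.4158, 0.0295]
eef_rot: [0.704, 0.711, 0.0, 0.0]
force: [0.4, 0.1, 1.2]
width: 0.383
grip_force: 25.0
```

>>> {"fn": "jog_arm", "kwargs": {
  "plan": [
    [0,0,0,0,0,8,0.8],
    [0,0,0,0,0,30,0.8],
    [0,0,0,0,0,60,0.8],
    [0,0,0,0,-10,90,0.8],
    [0,0,0,0,-40,100,0.8],
    [0,0,0,1,-75,100,0.8],
    [0,0,0,2,-113,100,0.8],
    [0,0,0,3,-151,100,0.8],
    [0,0,0,4,-189,100,0.8],
    [0,0,0,5,-227,100,0.8],
    [0,0,0,6,-265,100,0.8],
    [0,0,0,7,-303,100,0.8]
  ],
  "force": 35
}}

```text
time: 16.13
eef_pos: [0.4917, 0.111, 0.1298]
eef_rot: [0.703, 0.711, -0.0, -0.0]
force: [0.3, 0.1, -2.0]
width: 0.381
grip_force: 35.0
```

>>> {"fn": "jog_arm", "kwargs": {
  "plan": [
    [0,0,0,1,-38,0,0.8],
    [0,0,0,2,-76,0,0.8],
    [0,0,0,3,-105,0,0.8],
    [0,0,0,3,-122,0,0.8],
    [0,0,0,3,-128,0,0.8],
    [0,0,0,3,-128,0,0.8],
    [0,0,0,3,-128,0,0.8]
  ]
}}

```text
time: 16.72
eef_pos: [0.4952, -0.0149, 0.1295]
eef_rot: [0.704, 0.71, 0.0, -0.0]
force: [-0.1, 0.2, -2.4]
width: 0.388
grip_force: 35.0
```

```bash
python3 snap.py j
```

```text
16.7667 [ 0.4953 -0.0144  0.1295] [ 7.035e-01  7.107e-01  1.000e-04 -2.000e-04] [-0.032  0.276  1.994  0.     0.872 -0.043]
ring [[306. 523.]]
clamp [[383. 440.]]
smcl [[196. 436.]]
boat [[ 127. -207.]]
bigfl [[ 313. -610.]]
round [[315. 204.]]
post [[332.  98.]]
wide [[469. 122.]]
slot [[443. 223.]]
```

View pics/j.png

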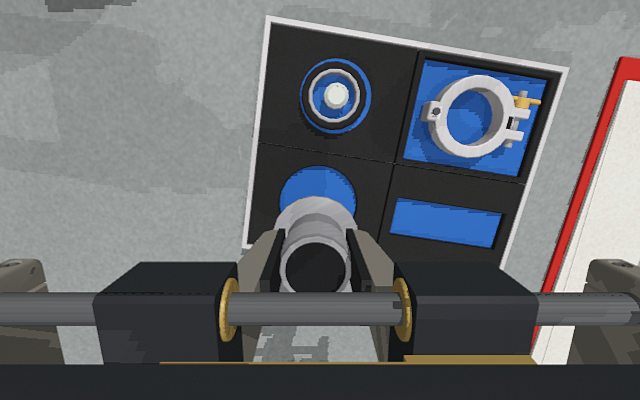

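The flange hangs upright over the round recess, which spans u 279–357. I set it down and then fly to the boat.

>>> {"fn": "jog_arm", "kwargs": {
  "plan": [
    [0,0,0,1.5,-0.5,-22,0.8],
    [0,0,0,1.5,-0.5,-45,0.8],
    [0,0,0,1.5,-0.5,-65,0.8],
    [0,0,0,1.5,-0.5,-77,0.8],
    [0,0,0,1.5,-0.5,-84,0.8],
    [0,0,0,1.5,-0.5,-88.5,0.8],
    [0,0,0,1.5,-0.5,-88.5,0.8],
    [0,0,0,1.5,-0.5,-88.5,0.8],
    [0,0,0,1.5,-0.5,-88.5,-0.6],
    [0,0,0,1.5,-0.5,-88.5,-0.6],
    [0,0,0,1.5,-0.5,-88.5,-0.6],
    [0,0,0,1.5,-0.5,-88.5,-0.6]
  ]
}}

```text
time: 17.77
eef_pos: [0.4972, -0.0157, 0.0413]
eef_rot: [0.704, 0.711, 0.0, 0.0]
force: [-0.0, -0.0, 0.5]
width: 0.65
grip_force: 0.0
```

>>> {"fn": "jog_arm", "kwargs": {
  "plan": [
    [0,0,0,0,0,0,-0.6],
    [0,0,0,0,0,15,-0.6],
    [0,0,0,0,0,50,-0.6],
    [0,0,0,0,0,85,-0.6],
    [0,0,0,-15,20,115,-0.6],
    [0,0,0,-30,45,140,-0.6],
    [0,0,0,-48,73,160,-0.6],
    [0,0,0,-68,105,175,-0.6],
    [0,0,0,-88,138,185,-0.6],
    [0,0,0,-108,171,190,-0.6],
    [0,0,0,-125,200,190,-0.6],
    [0,0,0,-137,215,190,-0.6]
  ]
}}

```text
time: 18.77
eef_pos: [0.3586, 0.2016, 0.2317]
eef_rot: [0.703, 0.711, 0.001, -0.0]
force: [0.5, -0.2, 0.5]
width: 0.806
grip_force: 0.0
```

>>> {"fn": "jog_arm", "kwargs": {
  "plan": [
    [0,0,0,0,0,0,-0.6],
    [0,0,0,0,0,0,-0.6],
    [0,0,0,0,0,0,-0.6]
  ]
}}

```text
time: 19.02
eef_pos: [0.3601, 0.1989, 0.2309]
eef_rot: [0.703, 0.711, 0.0, 0.0]
force: [0.4, 0.2, -0.4]
width: 0.798
grip_force: 0.0
```

```bash
python3 snap.py k
python3 - <<'E'
from h import *
s=pickle.load(open("k.pkl","rb")); c=s["color"]; hsv=cv2.cvtColor(c,cv2.COLOR_RGB2HSV)
m=(c.min(2)>195)&(hsv[...,1]<40); m[245:]=0
for b in blobs(m,100): print(b.mean(0).round(),b.min(0),b.max(0),rect(ray(s,b,.016)))
E
```

```text
19.0667 [0.3603 0.1986 0.2309] [ 7.037e-01  7.105e-01 -0.000e+00  2.000e-04] [ 0.5    0.003  2.054 -0.     1.084  0.491]
ring [[383. 539.]]
clamp [[443. 482.]]
smcl [[311. 479.]]
boat [[315. 116.]]
bigfl [[448. -25.]]
round [[409. 334.]]
post [[426. 276.]]
wide [[511. 286.]]
slot [[492. 345.]]
[440. 239.] [402 233] [477 244] (array([522.3, 128.8]), 99.7, 3.6, -8.4)
[420. 121.] [404 104] [436 137] (array([483.8, 277. ]), 37.8, 37.6, 0.5)
[317. 121.] [303  82] [332 148] (array([358.9, 281. ]), 79.5, 16.1, -64.4)
```

View pics/k.png

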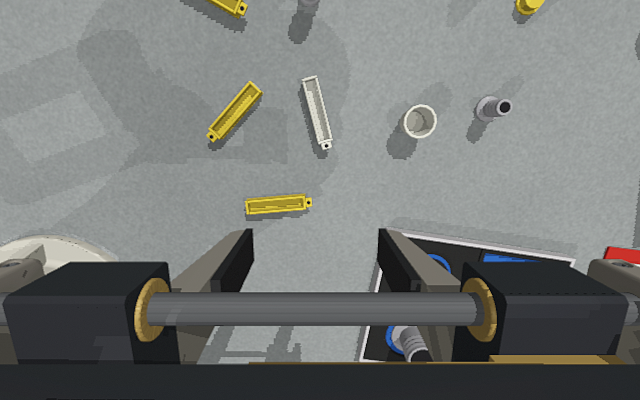

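The white boat runs from (310,79) to its lug at (326,147). Its fitted angle disagrees with what I see, so I check the end points.

Run:
```python
from h import *
s=pickle.load(open("k.pkl","rb")); c=s["color"]; hsv=cv2.cvtColor(c,cv2.COLOR_RGB2HSV)
print(rect(ray(s,[(303,79),(316,77),(332,148),(321,150)],.016)))
P=ray(s,[(310,78),(326.5,148)],.016)*1000;print(P.round(1),P.mean(0),np.degrees(np.arctan2(*(P[0]-P[1])[[1,0]])))
m=(c.min(2)>165)&(hsv[...,1]<40); m[:70]=0;m[155:]=0;m[:,:295]=0;m[:,340:]=0
b=max(blobs(m),key=len); Q=ray(s,b,.016)*1000
print(len(b),b.min(0),b.max(0),rect(Q/1000),cv2.fitLine(Q[:,:2].astype(np.float32),cv2.DIST_L2,0,.01,.01).ravel())
for k in Q[::8,:2].round(): print(k,end='')
```

```text
(array([363.1, 283.1]), 83.7, 15.0, -75.9)
[[353.6 323.   16. ]
 [373.9 244.3  16. ]] [363.74782854 283.63784806  16.        ] 104.45582998931056
311 [302  75] [332 149] (array([363.4, 284.5]), 83.3, 17.7, -74.8) [ 2.7195346e-01 -9.6231043e-01  3.6322250e+02  2.8843219e+02]
[359. 326.][350. 324.][347. 321.][356. 324.][361. 319.][362. 310.][365. 305.][368. 296.][370. 287.][373. 278.][374. 269.][377. 260.][372. 254.][368. 262.][366. 271.][362. 280.][361. 289.][357. 298.][356. 307.][349. 311.][346. 319.][348. 310.][350. 301.][353. 292.][355. 283.][357. 274.][360. 265.][362. 256.][367. 249.][373. 244.][378. 250.][379. 258.][376. 268.][374. 277.][371. 286.][369. 295.][366. 304.][364. 312.][362. 321.]
```

The boat is at (363.4,284.3) with its axis at -75°. I turn +14.5°, grasp it high on the sides so the fingers clear the slot later, and close.

>>> {"fn": "jog_arm", "kwargs": {
  "plan": [
    [0,0,0.08,1,20,-30,0],
    [0,0,0.16,2,45,-60,0],
    [0,0,0.253,3,70,-88,0],
    [0,0,0.253,3,85.7,-115,0],
    [0,0,0.253,3,85.7,-150,0],
    [0,0,0.253,3,85.7,-180,0],
    [0,0,0.253,3,85.7,-200,0],
    [0,0,0.253,3,85.7,-210,0],
    [0,0,0.253,3,85.7,-213,0],
    [0,0,0.253,3,85.7,-213,0],
    [0,0,0.253,3,85.7,-213,0.9],
    [0,0,0.253,3,85.7,-213,0.9]
  ],
  "force": 20
}}

```text
time: 20.07
eef_pos: [0.3639, 0.2854, 0.0192]
eef_rot: [0.608, 0.794, 0.001, 0.0]
force: [-0.1, 0.5, 0.0]
width: 0.376
grip_force: 0.0
```

>>> {"fn": "jog_arm", "kwargs": {
  "plan": [
    [0,0,0,0,0,0,0.9],
    [0,0,0,0,0,0,0.9],
    [0,0,0,0,0,0,0.9],
    [0,0,0,0,0,0,0.9],
    [0,0,0,0,0,0,0.9],
    [0,0,0,0,0,0,0.9]
  ]
}}

```text
time: 20.57
eef_pos: [0.3632, 0.2853, 0.0187]
eef_rot: [0.608, 0.794, 0.001, 0.0]
force: [-0.2, -1.5, 7.5]
width: 0.19
grip_force: 20.0
```

>>> {"fn": "jog_arm", "kwargs": {
  "plan": [
    [0,0,0,0,0,8,0.9],
    [0,0,0,0,0,30,0.9],
    [0,0,0,0,0,65,0.9],
    [0,0,0.1,6,-8,100,0.9],
    [0,0,0.2,27,-34,110,0.9],
    [0,0,0.3,50,-62,110,0.9],
    [0,0,0.4,73,-91,110,0.9],
    [0,0,0.5,96,-120,110,0.9],
    [0,0,0.6,119,-149,110,0.9],
    [0,0,0.7,142,-178,110,0.9],
    [0,0,0.8,165,-207,110,0.9],
    [0,0,0.9,188,-236,110,0.9]
  ]
}}

```text
time: 21.57
eef_pos: [0.5516, 0.0472, 0.1286]
eef_rot: [0.2, 0.98, 0.0, 0.0]
force: [0.1, -0.2, 0.6]
width: 0.196
grip_force: 20.0
```

>>> {"fn": "jog_arm", "kwargs": {
  "plan": [
    [0,0,0.09,23,-29,0,0.9],
    [0,0,0.18,45,-57,0,0.9],
    [0,0,0.264,60,-75,0,0.9],
    [0,0,0.264,66,-82,0,0.9],
    [0,0,0.264,66,-82,0,0.9],
    [0,0,0.264,66,-82,0,0.9]
  ]
}}

```text
time: 22.07
eef_pos: [0.616, -0.0327, 0.1278]
eef_rot: [0.073, 0.997, 0.0, -0.001]
force: [-0.2, 0.0, -0.1]
width: 0.191
grip_force: 20.0
```

```bash
python3 snap.py l
python3 - <<'E'
from bench import *; from h import *
st=state();y=R.from_quat(st["eef_rot"]).apply([0,1,0]);print(np.degrees(np.arctan2(y[1],y[0])),st["width"],st["grip_force"])
s=pickle.load(open("l.pkl","rb")); c=s["color"]; hsv=cv2.cvtColor(c,cv2.COLOR_RGB2HSV)
m=(c.min(2)>165)&(hsv[...,1]<40); m[:, :285]=0; m[:,350:]=0; m[:150]=0; m[290:]=0
for b in blobs(m,60): print(b.min(0),b.max(0),rect(ray(s,b,st["eef_pos"][2]-.002)))
E
```

```text
22.1167 [ 0.6157 -0.0321  0.1278] [ 7.270e-02  9.974e-01  2.000e-04 -6.000e-04] [-0.055  0.445  1.734  0.     0.964 -1.48 ]
ring [[-155.  126.]]
clamp [[ 28. 201.]]
smcl [[-71. -70.]]
boat [[ 704. -214.]]
bigfl [[931. -56.]]
round [[313.  60.]]
post [[429.  58.]]
wide [[415. 203.]]
slot [[314. 203.]]
81.66472221346343 0.196146798516083 19.999850392341614
[298 186] [333 289] (array([610.3, -30.7]), 60.7, 20.3, -8.5)
[299 178] [331 184] (array([577.5, -26.1]), 17.0, 3.2, 81.5)
```

View pics/l.png

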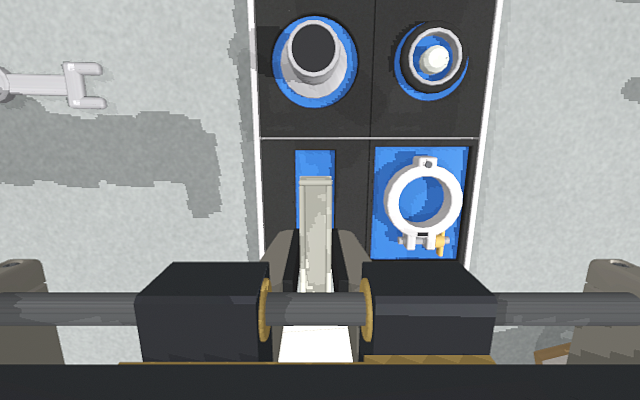

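The boat hangs level and lengthwise over the slot, with its far end at (315,180). The flange, ring and clamp look well seated in their inserts. I set the boat down.

>>> {"fn": "jog_arm", "kwargs": {
  "plan": [
    [0,0,0,1,-1,-25,0.9],
    [0,0,0,1,-1,-50,0.9],
    [0,0,0,1,-1,-72,0.9],
    [0,0,0,1,-1,-86,0.9],
    [0,0,0,1,-1,-94,0.9],
    [0,0,0,1,-1,-98,0.9],
    [0,0,0,1,-1,-98,0.9],
    [0,0,0,1,-1,-98,0.9],
    [0,0,0,1,-1,-98,0.2],
    [0,0,0,1,-1,-98,0.2],
    [0,0,0,1,-1,-98,0.2],
    [0,0,0,1,-1,-98,0.2]
  ]
}}

```text
time: 23.12
eef_pos: [0.6181, -0.034, 0.0303]
eef_rot: [0.072, 0.997, 0.0, 0.0]
force: [0.6, 0.2, 0.1]
width: 0.398
grip_force: 0.0
```

>>> {"fn": "jog_arm", "kwargs": {
  "plan": [
    [0,0,0,0,0,0,0.2],
    [0,0,0,0,0,15,0.2],
    [0,0,0,0,0,50,0.2],
    [0,0,0,0,0,90,0.2],
    [0,0,0,10,-5,130,0.2],
    [0,0,0,30,-10,165,0.2],
    [0,0,0,55,-15,190,0.2],
    [0,0,0,60,-15,190,0.2],
    [0,0,0,60,-15,190,0.2],
    [0,0,0,60,-15,190,0.2]
  ]
}}

```text
time: 23.95
eef_pos: [0.6767, -0.049, 0.2185]
eef_rot: [0.072, 0.997, 0.0, -0.001]
force: [0.2, 0.3, -1.1]
width: 0.399
grip_force: 0.0
```

```bash
python3 snap.py m
python3 - <<'E'
from h import *
s=pickle.load(open("m.pkl","rb")); c=s["color"]; hsv=cv2.cvtColor(c,cv2.COLOR_RGB2HSV)
for n,P in dict(slot=(.6175,-.0332,.027),round=(.496,-.0155,.061),post=(.5093,.0785,.028)).items():
    print(n,proj(s,P).round())
u,v=proj(s,(.6175,-.0332,.027))[0].astype(int)
m=(c.min(2)>150)&(hsv[...,1]<50); k=np.zeros_like(m); k[max(v-65,0):v+65,u-28:u+28]=1; m&=k
for b in blobs(m,60): print("boat",b.min(0),b.max(0),rect(ray(s,b,.027)))
u,v=proj(s,(.496,-.0155,.061))[0].astype(int)
m=c.max(2)<65; k=np.zeros_like(m); k[v-22:v+22,u-22:u+22]=1; m&=k
for b in blobs(m,60): print("flange",rect(ray(s,b,.061)))
u,v=proj(s,(.5093,.0785,.028))[0].astype(int)
m=(c.min(2)>150)&(hsv[...,1]<50); k=np.zeros_like(m); k[v-28:v+28,u-28:u+28]=1; m&=k
for b in blobs(m,60): print("ring/post",rect(ray(s,b,.028)))
E
python3 -c "
import cv2;i=cv2.imread('pics/m.png')[0:300,150:550];cv2.imwrite('pics/m1.png',cv2.resize(i,None,fx=2,fy=2))"
```

```text
24.0 [ 0.676  -0.0489  0.2179] [ 0.0719  0.9974  0.     -0.0018] [-0.074  0.443  1.515  0.     1.187 -1.501]
ring [[-48.  69.]]
clamp [[ 94. 131.]]
smcl [[ 29. -87.]]
boat [[ 613. -193.]]
bigfl [[780. -75.]]
round [[321.  16.]]
post [[410.  14.]]
wide [[401. 133.]]
slot [[320. 133.]]
slot [[320. 134.]]
round [[322.  -3.]]
post [[414.  10.]]
boat [292 187] [347 191] (array([679.1, -43.1]), 64.2, 4.7, 81.7)
boat [314  98] [330 173] (array([620.4, -32.1]), 82.0, 17.5, -8.4)
```

View pics/m1.png

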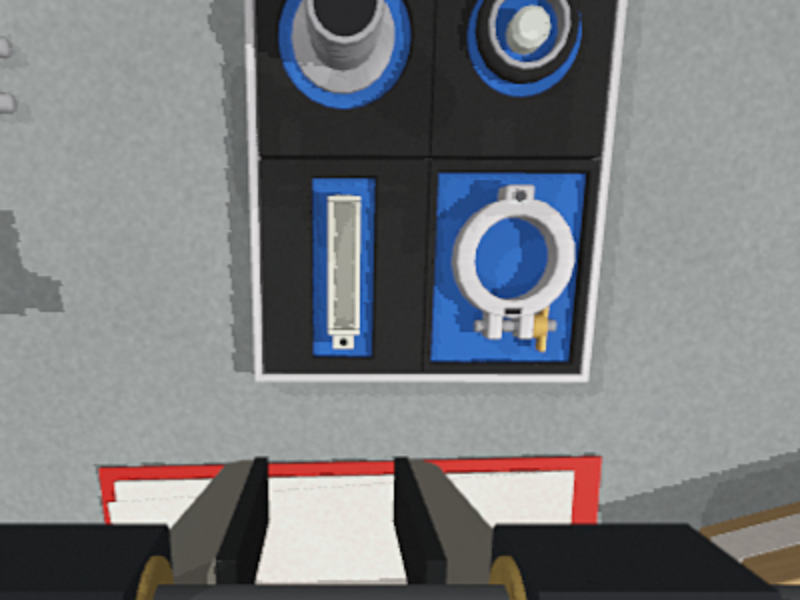

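All four parts are seated: the boat in the slot at (344,265), the clamp at (514,255), the flange at (343,40) and the ring round the post at (527,30). The arm is clear, so I hand the job in.

```bash
python3 -c "
from bench import *
print(job_done())"
```

```text
the job is handed in; nothing more can be done
None
```

The job is handed in: in the last wrist-camera picture the flange, clamp, boat and ring sit in their own inserts; the small flange and small clamp were never handled. The judge gave no verdict.

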